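# Start the steamer at the hob

## Task

Start the steamer without picking anything up: with the closed fingers push the toggle of the white switch box all the way over to its other side, then press the hob's round key fully down so that it stays in, and then press the long bar-shaped key fully home and let it spring back. Do not press the square key, and leave everything else where it stands.

Things in the scene. Friction and masses are not known exactly. Their poses are not given: they have to be found in the camera images.
- switch_box: White plastic switch box fixed on the bench, 86 x 86 mm, 40 mm high, top level. Origin: centre of its underside; z up. The toggle is pivoted at the centre of its top (z = 40 mm) and swings in the box's x-z plane: off leans to the box's -x, on leans to the box's +x.
- toggle (a joint): Angle of the white toggle, rad: 0 = off (leaning 0.45 rad from upright to the box's -x), 0.9 = on at its stop (leaning 0.45 rad to +x). It starts at or near off, stays where it is left, and takes about 0.05 N m to swing (about 2 to 3 N near its tip).
- toggle_tip (a point): Centre of the toggle's free end; the toggle is a round bat 42 mm long from the pivot, 13 mm thick at the end and 9 mm at the root. The tip is 78 mm above the bench when off or on, 82 mm when upright.
- hob: Grey table-top hob fixed on the bench, 290 mm (x) x 390 mm (y), 58 mm high; origin at the centre of its underside, z up. A steel pan 200 mm across (top at 105 mm) stands on it at hob y = -60 mm and carries the bamboo steamer, 267 mm high in all above the bench. The strip with the three steel keys is at its +y side.
- power_key (a joint): Travel of the round key, m: 0 = up, 0.006 = fully down. It moves straight down against about 3 N of friction and stays where it is pushed (a latching key).
- power_key_top (a point): Centre of the top face of the round steel key, 30 mm across; moves with the key. Up, it stands 72 mm above the bench, 14 mm above the hob and 11 mm above its 38 mm round bezel. The key strip has three places in a row along the hob's x (-70, 0, +70 mm), all at hob y = +150 mm; which key sits in which place varies. 
- start_key (a joint): Travel of the bar-shaped key, m: 0 = up, 0.006 = fully down. Spring-loaded: about 1 N starts it, about 4 N holds it fully down; it springs back when let go.
- start_key_top (a point): Centre of the top face of the long bar-shaped steel key, 20 mm (hob x) x 56 mm (hob y); moves with the key. Up, it stands 72 mm above the bench, 14 mm above the hob. The key strip has three places in a row along the hob's x (-70, 0, +70 mm), all at hob y = +150 mm; which key sits in which place varies. 
- stop_key (a joint): Travel of the square key, m: 0 = up, 0.006 = fully down. Same spring as the bar key. Not to be pressed.
- stop_key_top (a point): Centre of the top face of the square steel key, 22 x 22 mm; 72 mm above the bench. Not to be pressed. The key strip has three places in a row along the hob's x (-70, 0, +70 mm), all at hob y = +150 mm; which key sits in which place varies. 
- tier_low: Lower bamboo steamer tier, 180 mm across, 55 mm high, loose on the pan; origin at the centre of its underside.
- tier_up: Upper bamboo tier, the same, standing on the lower one; origin at the centre of its underside.
- steamer_lid: Bamboo lid, 184 mm across, 34 mm high with a loop handle to 52 mm, lying on the upper tier; origin at the centre of its underside.
- spoon: Steel slotted spoon lying flat between hob and switch box, 245 mm long along its x, bowl 60 mm across centred at x = +70 mm, 4 mm thick; origin at its underside.
- plate: Green melamine plate, 190 mm across, 18 mm high, beyond the switch box; origin at the centre of its underside.
- clip_box: Lidded plastic box with two side clips, 176 x 126 mm, 76 mm high; origin at the centre of its underside.
- jar: Small amber jar, 60 mm across, 95 mm high; origin at the centre of its underside.

How it is judged:
On the way, in this order (a step that is already met when the one before it is completed fails the run):
1. the toggle is pushed over to on (value of joint toggle above 0.7 rad), for 0.1 s.
2. the round key is pressed in (value of joint toggle above 0.7 rad and value of joint power_key above 0.0048 m), for 0.1 s.
3. the bar key is pressed home (all of step 2 and value of joint start_key above 0.0048 m), for 0.1 s.
At the end, for the whole second after the job is handed in: The toggle is on (past 0.7 of 0.9 rad), the round key is down (over 4.5 of 6 mm), the bar and square keys are up (under 1.5 mm), and every loose thing is within 20 mm of where it began (value of joint toggle above 0.7 rad and value of joint power_key above 0.0045 m and value of joint each of start_key, stop_key below 0.0015 m and distance of each of tier_low, tier_up, steamer_lid, spoon, plate, clip_box, jar from where it was at the start of the episode below 0.02 m); the robot touches nothing.
It fails at once if the square key is pressed (over 3 mm) (value of joint stop_key above 0.003 m).
It fails at once if the round key is pressed while the toggle is off (value of joint power_key above 0.003 m and value of joint toggle below 0.6 rad).
It fails at once if the bar key is pressed before the round key is in (value of joint start_key above 0.003 m and value of joint power_key below 0.004 m).
It fails at once if a loose thing is shifted, lifted or carried by more than 20 mm (distance of any of tier_low, tier_up, steamer_lid, spoon, plate, clip_box, jar from where it was at the start of the episode above 0.02 m).
It also fails if it takes over 42 s, if anything falls off the work surface, if the arm or the gripper's body presses on something with over 40 N, if the wrist force passes 120 N, or if a joint passes its speed limit or range.

## Robot

A 7-joint arm with a two-finger parallel gripper is mounted at the origin on the work surface. World frame = base frame: x ahead of the robot, y to its left, z up, the work surface at z = 0. Lengths are in m, angles in rad, forces in N, time in s.
With the tool pointing down it reaches from about 0.35 to 0.9 m from the base axis. Payload 8.1 kg.
Tool frame: the origin (TCP) lies on the centre line of the jaws, within the pads' length; the fingertips stand 11 mm ahead of it and the grasp point (between the pads) lies 8 mm behind it (arm.nose_length is the distance from the TCP to the fingertips, in m); z points along the fingers, y is the line along which they close (so a half turn about z gives the same grasp; the last joint's range is limited). The gripper opens to 92 mm and grips with 3 to 60 N. Pads are 19 mm wide; open, the fingers measure 130 mm over their backs; the gripper's body (75 mm by 190 mm) begins 47 mm behind the grasp point.
Start: joints at [-1.221, 0.434, 0.025, 1.573, -0.012, 1.134, -0.075], TCP at [0.273, 0.562, 0.238] pointing down, gripper open.
Joint ranges: [-2.62, 2.62], [-0.44, 2.09], [-1.27, 1.32], [0.08, 2.57], [-1.32, 4.46], [0.12, 2], [-2.74, 2.74]. Speed limits (rad/s): [2.22, 2.22, 3.01, 3.01, 3.14, 3.14, 3.14].

## Interface

Orientations are given as a rotation vector (axis times angle).
In Python, from cell import arm gives the robot as it stands.
- The arm moves only by the tool jog_arm, never from a script. Its argument "moves" is a list of rows, each a list of 4 numbers: the shift along the tool's x, y, z in m, then the turn about the tool's z in rad. In form: [[tx, ty, tz, spin], ...]. A call has 1 to 20 rows; each row is the pose to reach, as a shift and turn from the pose commanded when the call began, along the tool's axes at that moment; what a row does not reach only later rows make up. A row lasts 1/8 s, in which the tool goes at most 62.5 mm and 10.7 degrees, less where a joint would pass 70% of its speed; a pose out of reach is approached as far as the arm can. A call with a gripper value outside its range is refused whole. "hand" is the finger opening in m, from 0 to 0.0918, set as the call begins (left out, the last holds). The fingers move at their own pace and stop on an object; "newtons" is the grip in N (left out, the last holds). Time passes only in rows, so rows that repeat a pose let the fingers close. It gives the time, the measured TCP pose, the force, the opening and the grip force at its end, in the units of the state.
- arm.observe(): the state, without advancing time (a new reading comes with each control period).
- arm.get_image(name): name is "scene" or "top" or "wrist"; returns a dict with "color" (400x640x3 uint8, red, green, blue), "z_map" (400x640 float32, m along the optical axis (not along the pixel's ray), 0 where there is no reading), "fx", "fy", "cx", "cy" (pixels), "rvec" (rotation vector, rad) and "tvec" (3), from world to camera coordinates, as OpenCV has them. Camera axes: x right, y down, z forward; pixel columns grow to the right and rows downward; lengths in m; the calibration is good to about 2 mm. A picture is of the moment at which its call begins.
- arm.sign_off(): hands the job in; it is judged then, once.
The state is a dict: "clock": time; "joints": joint angles; "dq": joint speeds; "joint_efforts": joint torques, N m; "position": TCP position; "ee_rot": TCP orientation; "force": force on the tool from outside, world axes, zero at the start; "ft_torque": the same for the moment, N m; "width": opening from 0.0 (shut) to 1.0 (fully open); "gripper_force": force on a finger pad.
Only numpy, scipy, OpenCV 4.12 (cv2) and the standard library are available. Lean on these libraries where they do the work, as an engineer would, in place of code of your own. Each camera call takes 0.05 s, during which the arm holds its last target. There are 200 camera calls.

## Working session

There is one attempt and no reset: what is moved stays moved. The work goes in short steps, Python scripts to look and compute and a tool call to move; the robot and the scene stay as the last step left them, time stands still between calls to the robot, and variables do not carry over. Pictures are saved under pics/ and viewed, at most 10 in all, crops included, and the job is handed in when it is done.

Besides the shell and the picture viewer there is one more tool, called by a JSON object that holds its "fn" and its "kwargs", one argument or row to a line. jog_arm: Moves the arm, as the interface text tells. Its arguments: {"type":"object","properties":{"moves":{"type":"array"},"hand":{"type":"number"},"newtons":{"type":"number"}},"required":["moves"]}

```bash
mkdir -p pics; cat > h.py <<'E'
import numpy as np, cv2
from cell import arm
def grab(n,name=None):
    g=arm.get_image(n)
    if name: cv2.imwrite('pics/'+name,cv2.cvtColor(g['color'],cv2.COLOR_RGB2BGR))
    return g
def cloud(g):
    R=cv2.Rodrigues(np.array(g['rvec'],float))[0];t=np.array(g['tvec'],float).ravel()
    v,u=np.mgrid[:400,:640];z=g['z_map']
    P=np.stack([(u-g['cx'])/g['fx']*z,(v-g['cy'])/g['fy']*z,z],-1)
    return (P-t)@R
E
python3 - <<'E'
from h import *
for n in('top','scene'):
    g=grab(n,n+'.png');np.savez('pics/'+n,**g)
s=arm.observe();print(s['clock'],s['position'],s['ee_rot'],s['width'],s['force'])
E
```

```text
0.1 [0.2732601  0.5616136  0.23701775] [-7.05196266e-01 -3.06119548e+00  2.22155425e-03] 0.9966920959317577 [ 0.40492507 -0.04982484  0.59891001]
```

View pics/top.png

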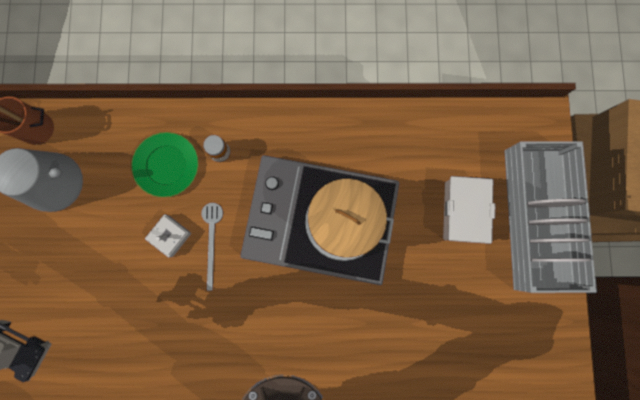

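View pics/scene.png

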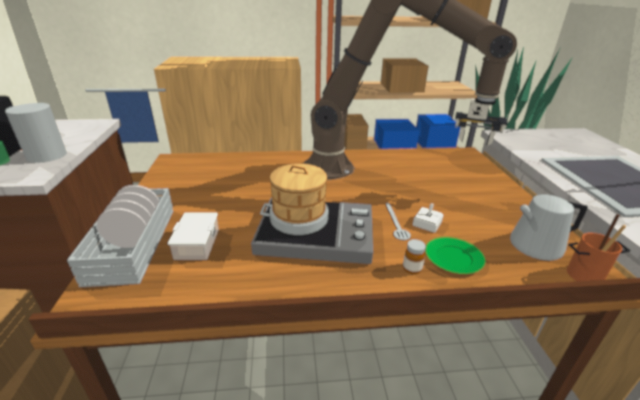

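The top view shows the round key at (272,183), the square at (266,208), the bar at (260,233) and the switch box at (166,236). Next I measure these points.

```bash
python3 - <<'E'
from h import *
g=np.load('pics/top.npz');W=cloud(g);c=g['color'].astype(int)
for n,(u,v) in dict(round=(272,183),sq=(266,208),bar=(260,233)).items():
    w=W[v-14:v+15,u-16:u+17].reshape(-1,3);m=(w[:,2]>.067)&(w[:,2]<.08);q=w[m]
    k=W[v-2:v+3,u-2:u+3].reshape(-1,3).mean(0)
    print(n,m.sum(),q.mean(0).round(4),k.round(4))
# hob
m=(W[...,2]>.05)&(W[...,2]<.066);m[:,:235]=0;m[:,410:]=0
p=W[m][:,:2].astype(np.float32);r=cv2.minAreaRect(p);print('hob',r,W[m][:,2].mean())
w=W[205:265,135:200].reshape(-1,3)
b=w[(w[:,2]>.034)&(w[:,2]<.046)];print('box',cv2.minAreaRect(b[:,:2].astype(np.float32)),cv2.boxPoints(cv2.minAreaRect(b[:,:2].astype(np.float32))),len(b))
t=w[(w[:,2]>.05)];print('tog',t[np.argsort(t[:,2])].round(3))
im=cv2.imread('pics/top.png')[205:270,130:290];im=cv2.resize(im,None,fx=5,fy=5,interpolation=2);cv2.imwrite('pics/c1.png',im)
E
```

```text
round 94 [0.6475 0.0274 0.0726] [0.6455 0.0252 0.0721]
sq 69 [0.5795 0.041  0.0722] [0.5771 0.0407 0.0726]
bar 157 [0.5104 0.0545 0.0723] [0.51   0.056  0.0727]
hob ((0.5044649839401245, -0.10610297322273254), (0.49567312002182007, 0.8485937714576721), 88.87828063964844) 0.05939126134336767
box ((0.5079675912857056, 0.3179323077201843), (0.08557067811489105, 0.08514253795146942), 52.84934997558594) [[0.44819754 0.30953956]
 [0.5160604  0.2581209 ]
 [0.56773764 0.32632506]
 [0.49987477 0.37774372]] 835
tog [[ 0.545  0.329  0.05 ]
 [ 0.504  0.318  0.053]
 [ 0.51   0.321  0.054]
 [ 0.507  0.314  0.057]
 [ 0.507  0.317  0.057]
 [ 0.507  0.32   0.057]
 [ 0.501  0.316  0.059]
 [ 0.507  0.321  0.062]
 [ 0.501  0.317  0.063]
 [ 0.496  0.322  0.063]
 [ 0.504  0.317  0.065]
 [ 0.506  0.322  0.067]
 [ 0.501  0.319  0.067]
 [ 0.504  0.319  0.068]
 [ 0.506  0.324  0.068]
 [ 0.498  0.321  0.069]
 [ 0.498  0.318  0.069]
 [ 0.504  0.321  0.07 ]
 [ 0.506  0.325  0.072]
 [ 0.498  0.327  0.074]
 [ 0.498  0.332  0.075]
 [ 0.493  0.324  0.075]
 [ 0.501  0.319  0.075]
 [ 0.498  0.321  0.076]
 [ 0.495  0.332  0.076]
 [ 0.495  0.326  0.077]
 [ 0.495  0.32   0.077]
 [ 0.503  0.326  0.078]
 [ 0.503  0.321  0.078]
 [ 0.493  0.331  0.078]
 [ 0.5    0.32   0.078]
 [ 0.503  0.328  0.079]
 [ 0.495  0.323  0.079]
 [ 0.503  0.323  0.079]
 [ 0.493  0.325  0.079]
 [ 0.5    0.322  0.081]
 [ 0.5    0.327  0.081]
 [ 0.498  0.327  0.081]
 [ 0.498  0.332  0.082]
 [ 0.492  0.327  0.082]
 [ 0.498  0.321  0.083]
 [ 0.495  0.326  0.083]
 [ 0.5    0.329  0.083]
 [ 0.5    0.324  0.084]
 [ 0.448 -0.086  1.284]
 [ 0.448 -0.086  1.284]
 [ 0.448 -0.086  1.284]
 [ 0.448 -0.086  1.284]
 [ 0.448 -0.086  1.284]
 [ 0.448 -0.086  1.284]
 [ 0.448 -0.086  1.284]
 [ 0.448 -0.086  1.284]
 [ 0.448 -0.086  1.284]
 [ 0.448 -0.086  1.284]
 [ 0.448 -0.086  1.284]
 [ 0.448 -0.086  1.284]
 [ 0.448 -0.086  1.284]
 [ 0.448 -0.086  1.284]]
```

View pics/c1.png

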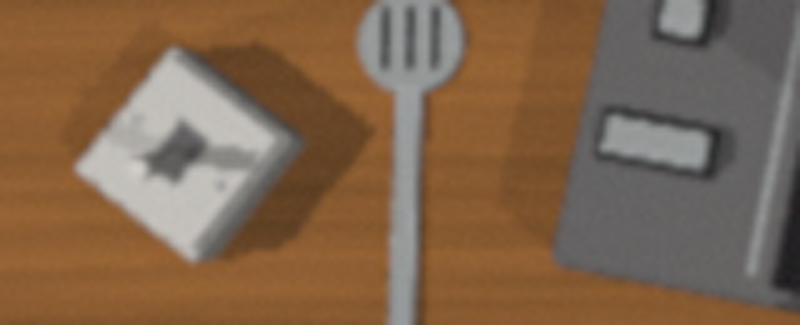

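The box, hob and keys match the given sizes: the box is 85.5 mm square and the keys span 140 mm. The toggle leans toward (-0.8,+0.6), so box +x points at -37°. I'll move to the back of the toggle with the fingers closed.

{"fn": "jog_arm", "kwargs": {
  "moves": [
    [-0.03,-0.012,0.02,0.03],
    [-0.07,-0.028,0.04,0.06],
    [-0.11,-0.044,0.06,0.1],
    [-0.15,-0.06,0.08,0.14],
    [-0.19,-0.076,0.1,0.17],
    [-0.23,-0.092,0.117,0.196],
    [-0.2685,-0.1068,0.117,0.196],
    [-0.2685,-0.1068,0.117,0.196],
    [-0.2685,-0.1068,0.117,0.196]
  ],
  "hand": 0,
  "newtons": 10
}}

```text
clock: 1.23
position: [0.4677, 0.3489, 0.1205]
ee_rot: [-1.001, -2.977, -0.0]
force: [-0.4, 0.3, 0.0]
width: 0.069
gripper_force: 0.0
```

```bash
python3 - <<'E'
from h import *
g=grab('wrist','w1.png');np.savez('pics/w1',**g)
W=cloud(g);s=arm.observe();print(s['clock'],s['position'],s['ee_rot'],s['width'],s['force'])
c=np.array([.508,.318]);ex=np.array([.797,-.604]);ey=np.array([.604,.797])
w=W[g['z_map']>0];w=w[(np.abs(w[:,:2]-c)<.06).all(1)]
b=w[(w[:,2]>.035)&(w[:,2]<.045)];print(len(b),cv2.minAreaRect(b[:,:2].astype(np.float32)))
t=w[(w[:,2]>.05)&(w[:,2]<.095)]
for lo in range(50,92,4):
    q=t[(t[:,2]*1000>=lo)&(t[:,2]*1000<lo+4)][:,:2]-c
    if len(q): print(lo,len(q),np.percentile(q@ex,[5,95]).round(4),np.percentile(q@ey,[5,95]).round(4))
E
```

```text
1.275 [0.46721334 0.3495109  0.12059785] [-9.99125080e-01 -2.97758325e+00 -3.12280200e-04] 0.02831934184713515 [-0.38477214  0.4893055  -0.49768696]
3115 ((0.4971371293067932, 0.32600173354148865), (0.08246931433677673, 0.06296128034591675), 52.497825622558594)
50 8 [-0.0129 -0.0105] [-0.0038  0.0031]
54 7 [-0.0149 -0.0133] [-0.0021  0.0033]
58 7 [-0.0166 -0.0144] [-0.0033  0.0024]
62 8 [-0.018  -0.0163] [-0.0022  0.0034]
66 9 [-0.0194 -0.0179] [-0.0035  0.0026]
70 13 [-0.021  -0.0195] [-0.0033  0.0035]
74 45 [-0.0223 -0.0189] [-0.0035  0.0028]
78 187 [-0.0215 -0.0122] [-0.0036  0.0034]
82 2 [-0.017  -0.0139] [-0.0033  0.0006]
```

View pics/w1.png

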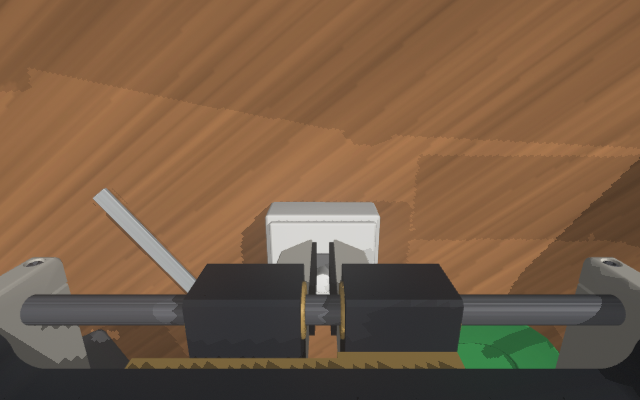

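The wrist view shows the box with the toggle leaning toward the tool, and its depth puts the toggle's rear face at box x = -22 mm, centred in y. The fingers were still closing. Next I descend and push.

{"fn": "jog_arm", "kwargs": {
  "moves": [
    [0,0,0.02,0],
    [0,0,0.04,0],
    [0,0,0.05,0],
    [0,0,0.05,0],
    [-0.01,0,0.05,0],
    [-0.018,0,0.05,0],
    [-0.022,0,0.05,0],
    [-0.026,0,0.05,0],
    [-0.03,0,0.05,0],
    [-0.034,0,0.05,0],
    [-0.038,0,0.05,0],
    [-0.042,0,0.05,0],
    [-0.044,0,0.05,0],
    [-0.044,0,0.05,0]
  ]
}}

```text
clock: 3.02
position: [0.5011, 0.3235, 0.0704]
ee_rot: [-0.998, -2.976, -0.0]
force: [-7.8, 4.6, 2.1]
width: 0.008
gripper_force: 4.5
```

```bash
cat > tog.py <<'E'
from h import *
import sys
for n in ('top','wrist'):
    g=grab(n);W=cloud(g)
    c=np.array([.508,.318]);ex=np.array([.797,-.604]);ey=np.array([.604,.797])
    w=W[g['z_map']>0];w=w[(np.abs(w[:,:2]-c)<.04).all(1)]
    t=w[(w[:,2]>.05)&(w[:,2]<.09)];print(n)
    for lo in range(50,90,6):
        q=t[(t[:,2]*1000>=lo)&(t[:,2]*1000<lo+6)][:,:2]-c
        if len(q): print(lo,len(q),np.percentile(q@ex,[5,95]).round(4),np.percentile(q@ey,[5,95]).round(4))
s=arm.observe();print(s['clock'],s['position'],s['ee_rot'],s['force'])
E
python3 tog.py
```

```text
top
wrist
56 45 [-0.0195 -0.0175] [-0.0043  0.0046]
62 195 [-0.0197 -0.0175] [-0.0092  0.0087]
68 363 [-0.0197 -0.0173] [-0.0137  0.0135]
74 514 [-0.0198 -0.0053] [-0.015  0.015]
80 415 [-0.0198 -0.0177] [-0.0156  0.0154]
86 73 [-0.0196 -0.0173] [-0.0033  0.0036]
3.125 [0.50116371 0.32346627 0.07042507] [-9.97657021e-01 -2.97567064e+00 -1.89051899e-04] [-7.46211815  6.1210413   1.90765825]
```

{"fn": "jog_arm", "kwargs": {
  "moves": [
    [-0.001,0,0,0],
    [-0.002,0,0,0],
    [-0.003,0,0,0],
    [-0.003,0,0,0]
  ]
}}

```text
clock: 3.62
position: [0.5015, 0.3233, 0.0703]
ee_rot: [-0.994, -2.974, -0.001]
force: [-12.8, 7.9, 3.9]
width: 0.008
gripper_force: 7.6
```

The force rises with almost no motion, so the toggle is at its stop. I'll back off, rise and check.

{"fn": "jog_arm", "kwargs": {
  "moves": [
    [0.01,0,0,0],
    [0.03,0,0,0],
    [0.04,0,-0.02,0],
    [0.045,0,-0.06,0],
    [0.045,0,-0.08,0],
    [0.045,0,-0.08,0]
  ]
}}

```text
clock: 4.38
position: [0.4702, 0.3483, 0.1523]
ee_rot: [1.001, 2.976, 0.004]
force: [0.3, -0.2, 0.3]
width: 0.004
gripper_force: 0.0
```

```bash
python3 tog.py
```

```text
top
50 2 [0.0018 0.0078] [-0.0035  0.0004]
56 3 [0.0038 0.0072] [-0.004  -0.0028]
62 4 [0.0053 0.0108] [-0.0043  0.0023]
68 4 [0.0089 0.0213] [-0.0047  0.0032]
74 17 [0.0102 0.0213] [-0.0054  0.006 ]
80 5 [0.0134 0.0194] [-0.0037  0.0029]
wrist
4.475 [0.46930657 0.34725094 0.15021109] [ 1.00131365e+00  2.97772563e+00 -6.23873599e-04] [-0.14628934  0.33273796  0.06747786]
```

The toggle is on, with its tip at about +17 mm. Next I move above the round key and turn the gripper so its long side lies along the key row.

{"fn": "jog_arm", "kwargs": {
  "moves": [
    [-0.03,-0.013,0,0.11],
    [-0.065,-0.029,0,0.22],
    [-0.1,-0.044,0,0.34],
    [-0.135,-0.059,0,0.45],
    [-0.17,-0.075,0,0.56],
    [-0.205,-0.09,0,0.67],
    [-0.24,-0.105,0,0.78],
    [-0.275,-0.121,0,0.9],
    [-0.31,-0.136,0,1.01],
    [-0.335,-0.147,0,1.117],
    [-0.335,-0.147,0,1.117],
    [-0.335,-0.147,0,1.117],
    [-0.335,-0.147,0,1.117]
  ]
}}

```text
clock: 6.1
position: [0.6472, 0.0292, 0.1502]
ee_rot: [-2.424, -1.997, 0.001]
force: [0.4, -0.1, -0.2]
width: 0.006
gripper_force: 0.0
```

```bash
python3 - <<'E'
from h import *
g=grab('wrist','w2.png');W=cloud(g);s=arm.observe();print(s['clock'],s['position'],s['ee_rot'],s['force'])
from scipy.spatial.transform import Rotation as R
print(R.from_rotvec(s['ee_rot']).as_matrix().round(3))
w=W[(g['z_map']>0)];w=w[(w[:,2]>.069)&(w[:,2]<.075)]
for n,c in dict(round=(.6475,.0274),sq=(.579,.041),bar=(.5104,.0545)).items():
    q=w[np.linalg.norm(w[:,:2]-c,axis=1)<.033]
    if len(q)>5: print(n,len(q),cv2.minAreaRect(q[:,:2].astype(np.float32)),q[:,2].mean())
E
```

```text
6.15 [0.6473638  0.02907459 0.1504154 ] [-2.42438595e+00 -1.99664493e+00  2.18452934e-04] [-0.9171276  -0.75705898 -0.25290548]
[[ 0.192  0.981 -0.001]
 [ 0.981 -0.192  0.001]
 [ 0.    -0.001 -1.   ]]
round 1289 ((0.6454594731330872, 0.028345249593257904), (0.02894366718828678, 0.029302408918738365), 0.9393484592437744) 0.07224670772439516
sq 936 ((0.5770532488822937, 0.041648656129837036), (0.02238382399082184, 0.022102417424321175), 79.40758514404297) 0.07219946753519689
bar 2226 ((0.5083203315734863, 0.055253129452466965), (0.056597400456666946, 0.021071532741189003), 79.21405792236328) 0.07220474199323806
```

View pics/w2.png

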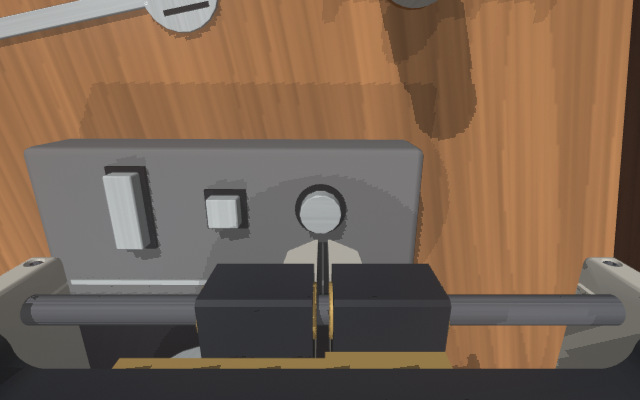

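The wrist view shows the bar (125,210), the square (223,211) and the round key (320,212). Their measured sizes match the list: 29 mm, 22 mm and 56x21 mm. Next I press the round key.

{"fn": "jog_arm", "kwargs": {
  "moves": [
    [0,-0.002,0.03,0],
    [0,-0.002,0.055,0],
    [0,-0.002,0.064,0],
    [0,-0.002,0.067,0],
    [0,-0.002,0.069,0],
    [0,-0.002,0.071,0],
    [0,-0.002,0.073,0],
    [0,-0.002,0.075,0],
    [0,-0.002,0.076,0],
    [0,-0.002,0.076,0]
  ]
}}

```text
clock: 7.4
position: [0.6462, 0.0284, 0.0771]
ee_rot: [-2.427, -1.995, -0.003]
force: [-8.9, 2.4, 24.0]
width: 0.001
gripper_force: 12.2
```

The fingertips are at 66 mm and the force is 24 N, so the round key is fully down. I'll lift and move over to the bar key.

{"fn": "jog_arm", "kwargs": {
  "moves": [
    [0,0,-0.02,0],
    [0,0,-0.05,0],
    [0,-0.03,-0.07,0],
    [0,-0.07,-0.076,0],
    [0,-0.11,-0.076,0],
    [0,-0.14,-0.076,0],
    [0,-0.14,-0.076,0],
    [0,-0.14,-0.076,0]
  ]
}}

```text
clock: 8.4
position: [0.5098, 0.0552, 0.1514]
ee_rot: [2.426, 1.994, 0.003]
force: [0.1, 0.3, 0.6]
width: 0.006
gripper_force: 0.0
```

```bash
cat > k.py <<'E'
from h import *
s=arm.observe();print(s['clock'],s['position'],s['ee_rot'],s['force'])
for cam in('wrist','top'):
  g=grab(cam);W=cloud(g)
  for n,c in dict(round=(.6455,.0283),sq=(.577,.0416),bar=(.5083,.0553)).items():
    w=W[(g['z_map']>0)];q=w[(np.linalg.norm(w[:,:2]-c,axis=1)<.008)&(w[:,2]<.09)]
    print(cam,n,len(q),np.median(q[:,2]) if len(q) else None)
E
python3 k.py
```

```text
8.4 [0.50979256 0.05518387 0.15138689] [2.42637943 1.99372061 0.00261222] [0.06312542 0.30699148 0.57280711]
wrist round 352 0.06625189206699306
wrist sq 369 0.07232865529336782
wrist bar 376 0.07236770261303352
top round 25 0.06711983999902452
top sq 3 0.07468685693221978
top bar 0 None
```

The round key is latched at 66 mm. Next I press the bar key and release it.

{"fn": "jog_arm", "kwargs": {
  "moves": [
    [0,-0.001,0.03,0],
    [0,-0.001,0.055,0],
    [0,-0.001,0.064,0],
    [0,-0.001,0.067,0],
    [0,-0.001,0.069,0],
    [0,-0.001,0.071,0],
    [0,-0.001,0.073,0],
    [0,-0.001,0.075,0],
    [0,-0.001,0.076,0],
    [0,-0.001,0.076,0],
    [0,-0.001,0.076,0]
  ]
}}

```text
clock: 9.88
position: [0.5082, 0.0553, 0.0766]
ee_rot: [2.428, 1.994, 0.003]
force: [-6.8, -2.6, 29.1]
width: 0.005
gripper_force: 14.7
```

{"fn": "jog_arm", "kwargs": {
  "moves": [
    [0,0,-0.02,0],
    [0,0,-0.05,0],
    [0,0,-0.076,0],
    [0.03,0,-0.09,0],
    [0.06,0,-0.09,0],
    [0.06,0,-0.09,0],
    [0.06,0,-0.09,0]
  ]
}}

```text
clock: 10.75
position: [0.5188, 0.1139, 0.1645]
ee_rot: [-2.427, -1.995, 0.001]
force: [0.5, 0.0, 0.1]
width: 0.004
gripper_force: 0.0
```

```bash
python3 k.py; python3 tog.py
```

```text
10.75 [0.51883776 0.11388513 0.16449746] [-2.42713537e+00 -1.99463300e+00  1.05141335e-03] [0.45634717 0.02070547 0.13361018]
wrist round 268 0.06626427707391486
wrist sq 0 None
wrist bar 0 None
top round 28 0.06637922071925381
top sq 26 0.07234021648937558
top bar 28 0.07177951617527761
top
wrist
10.95 [0.5190509  0.11340628 0.164681  ] [ 2.42855559e+00  1.99290445e+00 -4.49564511e-04] [ 0.64285534 -0.03689464 -0.14242016]
```

```bash
python3 -c "
from cell import arm
print(arm.sign_off())"
```

```text
the job is handed in; nothing more can be done
None
```

I handed the job in at about 11 s: the toggle is on, the round key is latched down, the bar key was pressed home and sprang back, and the square key was not pressed; the arm hid the toggle in the last view, so its on position is from the check right after I pushed it, and I did not re-measure the loose things.

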